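# Refit the night light's lens

### The arm

A 6-joint arm with a two-finger parallel gripper is mounted at the origin on the work surface. World frame = base frame: x ahead of the robot, y to its left, z up, the work surface at z = 0. Lengths are in mm, angles in rad, forces in N, time in s.
With the tool pointing down it reaches from about 275 to 750 mm from the base axis. Payload 10.2 kg.
Tool frame: the origin (TCP) lies on the centre line of the jaws, within the pads' length; the fingertips stand 14 mm ahead of it and the grasp point (between the pads) lies 5 mm behind it; z points along the fingers, y is the line along which they close (so a half turn about z gives the same grasp; the last joint's range is limited). The gripper opens to 88 mm and grips with 3 to 60 N. Pads are 18 mm wide; open, the fingers measure 123 mm over their backs; the gripper's body (75 mm by 187 mm) begins 45 mm behind the grasp point.
Start: joints at [-1.468, 0.313, 1.498, -0, 1.331, -0.223], TCP at [168.022, -497.393, 252.72] pointing down, gripper open.
Joint ranges: [-2.94, 2.94], [-0.97, 2.17], [0.19, 2.56], [-1.23, 4.37], [0.02, 3.11], [-2.88, 2.88]. Speed limits (rad/s): [2.39, 2.39, 3.01, 3.14, 3.14, 3.14].

### API

Orientations are given as a unit quaternion [x, y, z, w].
In Python, from bench import status, vision, bot gives the robot as it stands.
- The arm moves only by the tool servo_tool, never from a script. Its argument "moves" is a list of rows, each a list of 7 numbers: the opening, from 0 (shut) to 1 (fully open), then the shift along the world's x, y, z in m, then the turn, a rotation vector about the world's x, y, z in rad. A call has exactly 8 rows; each row shifts and turns the commanded pose from where the row before left it; what a row does not reach is not made up. A row lasts 1/10 s, in which the tool goes at most 50 mm and 8.59 degrees, less where a joint would pass 70% of its speed; a pose out of reach is approached as far as the arm can. A call is refused whole if a number of a shift passes 0.05 or a number of a turn 0.15, either way. A call with a gripper value outside its range is refused whole. The fingers move at their own pace and stop on an object; the grip force is fixed at half the most. Time passes only in rows, so rows that do not move let the fingers close, or fill a call up. It gives the time, the measured TCP pose, the force, the opening and the grip force at its end, in the units of the state.
- status.get_obs(): the state, without advancing time (a new reading comes with each control period).
- vision.camera(name): name is "side" or "top"; returns the picture (384x512x3 uint8, red, green, blue); there is no depth.
- vision.camera_info(name): a dict with "fx", "fy", "cx", "cy" (pixels), "T" (4x4, takes a point from camera to world coordinates). Camera axes: x right, y down, z forward; pixel columns grow to the right and rows downward; lengths in mm; the calibration is good to about 2 mm. A picture is of the moment at which its call begins. camera_info takes no time and is no camera call.
- bot.hand_in(): hands the job in; it is judged then, once.
Trained networks look in the newest picture that a camera, given by its name, has taken for a name from the list of things; names that differ only in an ending like _2 or _b are one class to them, and where a whole thing is asked for, a point or a joint stands for the part that bears it (a point fixed in the world has none). Each returns a list of dicts, best first, with "score" (0 to 1); they miss things now and then, are a little off and sometimes report something else, mostly with a low value. They report only what shows in the picture. A call takes as long as a camera call.
- vision.outline_of(camera, target): "region" (384x512 bool, what is visible of it).
- vision.place_of(camera, target): "at" ([x, y, z] in mm, in world coordinates, good to about 4 mm: a listed point, or the origin of a listed thing).
The state is a dict: "time_s": time; "joints": joint angles; "qd": joint speeds; "joint_efforts": joint torques, N m; "tool_pos": TCP position; "ee_rot": TCP orientation; "wrist_force": force on the tool from outside, world axes, zero at the start; "ft_torque": the same for the moment, N m; "width": finger opening in mm; "grasp_force": force on a finger pad.
Only numpy, scipy, OpenCV 4.12 (cv2) and the standard library are available. Lean on these libraries where they do the work, as an engineer would, in place of code of your own. Each camera call takes 0.05 s, during which the arm holds its last target. There are 200 camera calls.

### The job

Put the glass lens back into the round cell on top of the night light so that it lies flat on its seat, then set the retaining ring over it and screw the ring down clockwise until it is snug on the lens: finger-tight, held firmly but not forced. Let go of it, and leave the other things on the dresser where they are.

Things in the scene. Friction and masses are not known exactly. Their poses are not given: they have to be found in the camera images.
- light: night light: fixed white plastic housing 120 mm across, 58 mm high, toggle switch on its -x side; on top an upright neck 18 mm high, 45 mm across, with three thread ramps on its outside. Origin centre of underside, z up
- cell (a point): centre of the cell's mouth, level with the neck's rim, 76 mm above the dresser; axes of the light, z up. A round recess 39.4 mm across, in it a flat sprung seat (16 N per mm, 3 mm travel) lying 3.2 to 6.6 mm below the rim, differing from light to light. The lens goes in here, disc down. Snug squeezes the seat by 0.3 to 0.9 mm (about 10 N)
- gap (a point): rim height, middle of one of three 40 degree gaps between the ramps (at 0, 120, 240 degrees from the light's x axis, radius 24.5 mm). From each gap a ramp, 3 mm thick and out to 51.6 mm across, goes 80 degrees clockwise (from above), falling 4.5 mm per radian; its underside starts 3.6 mm below the rim. A stop ends a lug's run near 70 degrees
- lens_mid (a point): centre (half-way up) of the clear glass lens, 45 g, z up: a disc 37 mm across, 9 mm high, and on it a round glass dome 24 mm across, 16 mm high, to lift it by; 25 mm high in all, underside 12.5 mm below this point. Its turn about z does not matter. Starts flat on the dresser, dome up. On its seat, the disc's top stands 2.4 to 5.8 mm above the rim
- ring_mid (a point): centre (half-way up) of the aluminium retaining ring, 60 g, 38 mm high, z up: skirt 60 mm across (54.4 inside), 18 mm high; on it a collar 40 mm across, 20 mm high, to grip it by; 29 mm bore for the lens's dome. An inner shoulder 14 mm above its underside presses on the lens's disc. Underside 19 mm below this point. Starts on the dresser, collar up
- lug (a point): one of three lugs inside the foot of the ring's skirt (0, 120, 240 degrees from the ring's x axis, radius 24.5 mm), 4 mm high and wide, reaching in to 47.4 mm across. They drop through the gaps and, turned clockwise from above, run under the ramps and draw the ring down: free at first, then the torque rises with the clamping force. It does not unwind
- pacifier: bystander: orange silicone pacifier, 40 mm across, 30 mm high; origin centre of underside
- snack_cup: bystander: stainless steel snack cup with a twist cap, 74 mm across, 74 mm high; origin centre of underside
- teether: bystander: wooden teether ring, 64 mm across, 12 mm high; origin centre of underside
- cream_jar: bystander: white cream jar, 56 mm across, 50 mm high; origin centre of underside
- baby_bottle: bystander: baby bottle, 54 mm across, 150 mm high; origin centre of underside

How it is judged:
By the outcome, as a careful person would: the job done as asked, in the order asked, and still so for the second after the job is handed in, with the robot touching nothing.
It also fails if it takes over 72 s, if anything falls off the work surface, if the arm or the gripper's body presses on something with over 40 N, if the wrist force passes 120 N, or if a joint passes its speed limit or range.

## Working session

There is one attempt and no reset: what is moved stays moved. The work goes in short steps, Python scripts to look and compute and a tool call to move; the robot and the scene stay as the last step left them, time stands still between calls to the robot, and variables do not carry over. Pictures are saved under pics/ and viewed, at most 10 in all, crops included, and the job is handed in when it is done.

Besides the shell and the picture viewer there is one more tool, called after "Call:" as name(argument=value, ...), one argument or row to a line, values as JSON. servo_tool: Moves the arm, as the interface text tells. Its arguments: {"type":"object","properties":{"moves":{"type":"array"}},"required":["moves"]}

```bash
mkdir -p pics; ls
cat > h.py <<'E'
import numpy as np, cv2
from bench import status, vision, bot
def snap(c,name=None):
    im=vision.camera(c)
    if name: cv2.imwrite('pics/'+name,im[:,:,::-1])
    return im
def proj(c,p):
    i=vision.camera_info(c);T=np.array(i['T']);q=T[:3,:3].T@(np.array(p,float)-T[:3,3])
    return np.array([i['cx']+i['fx']*q[0]/q[2],i['cy']+i['fy']*q[1]/q[2]])
def ray(c,uv,z):
    i=vision.camera_info(c);T=np.array(i['T'])
    d=T[:3,:3]@np.array([(uv[0]-i['cx'])/i['fx'],(uv[1]-i['cy'])/i['fy'],1]);o=T[:3,3]
    return o+d*(z-o[2])/d[2]
E
python3 - <<'E'
from h import *
a=snap('top','top0.png');b=snap('side','side0.png')
cv2.imwrite('pics/both0.png',cv2.resize(np.vstack([a,b])[:,:,::-1],None,fx=.78,fy=.78))
for c in('top','side'):
    print(c,np.array(vision.camera_info(c)['T']).round(2).tolist(),vision.camera_info(c)['fx'])
    for t in('cell','gap','lens_mid','ring_mid','lug','light'):
        print(t,[(np.round(d['at'],1).tolist(),round(d['score'],2),proj(c,d['at']).round().tolist()) for d in vision.place_of(c,t)[:4]])
s=status.get_obs();print(s)
E
```

```text
pics
top [[0.02, -0.99, 0.15, 423.27], [-1.0, -0.02, 0.01, 19.4], [-0.0, -0.15, -0.99, 910.36], [0.0, 0.0, 0.0, 1.0]] 411.98481188567854
cell [([603.0, 44.4, 75.1], 0.55, [245.0, 159.0])]
gap [([621.2, 58.3, 71.5], 0.81, [239.0, 151.0]), ([603.3, 45.1, -5.5], 0.57, [246.0, 167.0])]
lens_mid [([499.6, -184.0, 13.7], 0.55, [350.0, 214.0])]
ring_mid [([504.4, 223.8, 14.3], 0.95, [163.0, 208.0])]
lug [([528.4, 228.2, 2.2], 0.87, [163.0, 198.0])]
light [([604.5, 42.3, -4.8], 0.73, [247.0, 166.0]), ([401.0, -15.7, -1.9], 0.25, [272.0, 258.0])]
side [[-0.86, -0.27, 0.43, 236.59], [-0.51, 0.45, -0.74, 566.0], [0.0, -0.85, -0.52, 472.6], [0.0, 0.0, 0.0, 1.0]] 366.6083256145719
cell [([602.4, 41.1, 77.3], 0.84, [233.0, 193.0])]
gap [([623.4, 57.6, 80.0], 0.85, [220.0, 193.0])]
lens_mid [([503.0, -182.3, 9.9], 0.67, [318.0, 186.0])]
ring_mid [([503.3, 218.5, 16.8], 0.95, [225.0, 288.0])]
lug [([527.7, 230.3, 0.0], 0.83, [209.0, 294.0])]
light [([600.1, 47.6, 4.7], 0.64, [234.0, 224.0])]
{'time_s': 0.7, 'joints': array([-1.46839701e+00,  3.12872437e-01,  1.49771503e+00, -1.21720130e-06,
        1.33098959e+00, -2.23405272e-01]), 'qd': array([ 0.00142819, -0.00090441, -0.00152917, -0.00129834, -0.00049124,
       -0.0003339 ]), 'joint_efforts': array([ 1.00494501e-03, -4.02043390e+01, -2.52394420e+01,  6.94706454e-02,
        3.19529534e-02, -3.68481139e-06]), 'tool_pos': array([ 168.02310281, -497.38806589,  252.72862419]), 'ee_rot': array([ 9.86760714e-01,  1.62182898e-01, -1.06180464e-06,  7.75105436e-06]), 'wrist_force': array([-0.85794666,  0.61453278, -1.09975084]), 'ft_torque': array([0.01075264, 0.03819837, 0.03140606]), 'grasp_force': 0.0, 'width': 88.16074515419191}
```

View pics/both0.png

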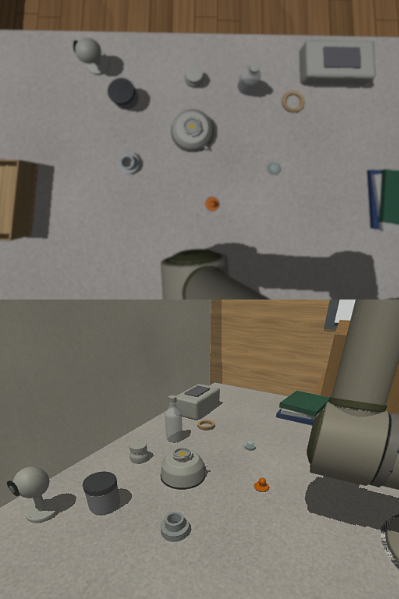

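The light is at about top px (246,167), the lens at (351,215) and the ring at (165,207). The light's switch points lower right, so the light's +x is near 40° in world. I'll zoom in for the angles and take repeat estimates.

Run:
```python
from h import *
a=cv2.imread('pics/top0.png');b=cv2.imread('pics/side0.png')
def cr(im,u,v,r=26,s=260): return cv2.resize(im[v-r:v+r,u-r:u+r],(s,s),interpolation=cv2.INTER_CUBIC)
cv2.imwrite('pics/crops.png',np.vstack([np.hstack([cr(a,246,162),cr(a,165,207),cr(a,351,215)]),np.hstack([cr(b,234,205),cr(b,225,290),cr(b,318,186)])]))
for n in range(3):
  for c in('top','side'):
    vision.camera(c)
    print(c,[(t,[np.round(d['at'],1).tolist() for d in vision.place_of(c,t) if d['score']>.4][:3]) for t in('cell','gap','lens_mid','ring_mid','lug')])
for c in('top','side'):
  for t in('lens_mid','ring_mid','light'):
    r=vision.outline_of(c,t)
    if r:
      m=r[0]['region'];v,u=np.nonzero(m);print(c,t,m.sum(),u.mean().round(2),v.mean().round(2),u.min(),u.max(),v.min(),v.max())
```

```text
top [('cell', [[602.5, 46.0, 72.9], [528.7, 226.2, 2.5]]), ('gap', [[621.6, 58.8, 72.6]]), ('lens_mid', [[501.3, -186.9, 15.0]]), ('ring_mid', []), ('lug', [[526.7, 227.4, 2.5]])]
side [('cell', [[619.8, 58.6, 79.7], [605.1, 37.3, 74.1]]), ('gap', [[622.3, 57.9, 78.5]]), ('lens_mid', [[601.8, 45.8, 3.1]]), ('ring_mid', [[505.9, 218.6, 20.4], [740.1, -113.9, -4.2]]), ('lug', [[529.3, 228.7, -2.3]])]
top [('cell', [[599.9, 43.3, 73.3], [604.6, 44.7, -2.1]]), ('gap', [[620.7, 59.2, 75.1]]), ('lens_mid', [[503.1, -185.5, 15.1]]), ('ring_mid', [[505.2, 223.4, 15.1], [400.1, -10.1, -2.3]]), ('lug', [[525.5, 228.8, 1.6]])]
side [('cell', [[602.4, 42.7, 76.5]]), ('gap', [[622.2, 57.4, 79.5]]), ('lens_mid', [[503.1, -183.7, 12.8]]), ('ring_mid', [[505.1, 221.2, 19.5]]), ('lug', [[530.0, 227.1, -1.7]])]
top [('cell', [[599.7, 46.1, 72.8]]), ('gap', [[619.3, 61.0, 77.2]]), ('lens_mid', [[498.0, -186.3, 14.2]]), ('ring_mid', [[503.2, 222.2, 15.0]]), ('lug', [[526.4, 227.9, 3.3]])]
side [('cell', [[603.5, 40.0, 78.2]]), ('gap', [[620.7, 57.3, 79.0]]), ('lens_mid', [[501.2, -182.1, 7.8]]), ('ring_mid', [[502.1, 218.3, 16.6]]), ('lug', [[528.1, 228.4, 1.3], [762.5, 40.5, -3.2]])]
top lens_mid 211 350.0 214.73 342 358 207 222
top ring_mid 530 164.95 208.78 151 178 195 222
top light 2103 246.5 167.72 219 273 139 194
side lens_mid 131 320.17 186.82 314 326 181 192
side ring_mid 1141 223.56 291.71 206 241 272 310
side light 2314 233.85 218.33 206 264 190 243
```

View pics/crops.png

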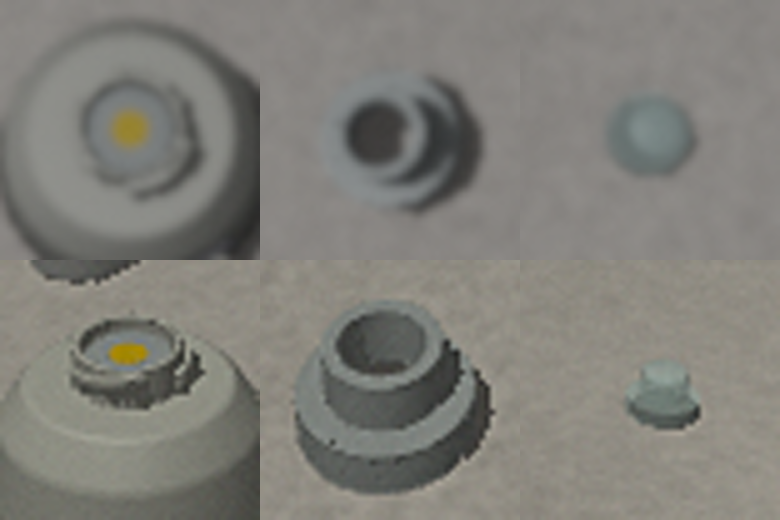

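Light, ring and lens are confirmed in the crops. Estimates: cell (602,43,76) with a gap at about 38°, lens (501,-184), ring (504,221) with a lug at about 18°. I'll go for the lens first.

Call:
servo_tool(
  moves=[
    [0.7, 0.034, 0.03, -0.015, 0, 0, 0],
    [0.7, 0.034, 0.03, -0.015, 0, 0, 0],
    [0.7, 0.034, 0.03, -0.015, 0, 0, 0],
    [0.7, 0.034, 0.03, -0.015, 0, 0, 0],
    [0.7, 0.034, 0.03, -0.015, 0, 0, 0],
    [0.7, 0.034, 0.03, -0.015, 0, 0, 0],
    [0.7, 0.034, 0.03, -0.015, 0, 0, 0],
    [0.7, 0.034, 0.03, -0.015, 0, 0, 0],
  ],
)

```text
time_s: 3.6
tool_pos: [441.3, -256.0, 132.3]
ee_rot: [0.987, 0.162, 0.0, 0.0]
wrist_force: [0.2, -1.3, 0.2]
width: 61.5
grasp_force: 0.0
```

Call:
servo_tool(
  moves=[
    [0.7, 0.03, 0.036, -0.01, 0, 0, 0],
    [0.7, 0.031, 0.036, -0.015, 0, 0, 0],
    [0.7, 0, 0, -0.03, 0, 0, 0],
    [0.7, 0, 0, -0.03, 0, 0, 0],
    [0.7, 0, 0, -0.02, 0, 0, 0],
    [0.7, 0, 0, 0, 0, 0, 0],
    [0, 0, 0, 0, 0, 0, 0],
    [0, 0, 0, 0, 0, 0, 0],
  ],
)

```text
time_s: 4.4
tool_pos: [501.6, -185.9, 29.0]
ee_rot: [0.987, 0.162, 0.001, 0.001]
wrist_force: [0.1, -0.9, 1.0]
width: 48.0
grasp_force: 0.0
```

Call:
servo_tool(
  moves=[
    [0, 0, 0, 0, 0, 0, 0],
    [0, 0, 0, 0, 0, 0, 0],
    [0, 0, 0, 0, 0, 0, 0],
    [0, 0, 0, 0, 0, 0, 0],
    [0, 0, 0, 0, 0, 0, 0],
    [0, 0, 0, 0, 0, 0, 0],
    [0, 0, 0, 0, 0, 0, 0],
    [0, 0, 0, 0, 0, 0, 0],
  ],
)

```text
time_s: 5.2
tool_pos: [501.2, -185.5, 28.1]
ee_rot: [0.987, 0.162, 0.0, 0.0]
wrist_force: [-1.0, 0.1, 6.3]
width: 22.9
grasp_force: 30.0
```

Call:
servo_tool(
  moves=[
    [0.5, 0, 0, 0, 0, 0, 0],
    [0.5, 0, 0, 0, 0, 0, 0],
    [0.5, 0, 0, -0.002, 0, 0, 0.14],
    [0.5, 0, 0, 0, 0, 0, 0.14],
    [0.5, 0, 0, 0, 0, 0, 0.14],
    [0.5, 0, 0, 0, 0, 0, 0.14],
    [0.5, 0, 0, 0, 0, 0, 0.14],
    [0.5, 0, 0, 0, 0, 0, 0.14],
  ],
)

```text
time_s: 6.0
tool_pos: [500.9, -185.3, 25.5]
ee_rot: [0.833, 0.553, -0.0, -0.0]
wrist_force: [-0.9, 0.2, -0.6]
width: 44.0
grasp_force: 0.0
```

Call:
servo_tool(
  moves=[
    [0.5, 0, 0, 0, 0, 0, 0.14],
    [0.5, 0, 0, 0, 0, 0, 0.14],
    [0.5, 0, 0, 0, 0, 0, 0.14],
    [0.5, 0, 0, 0, 0, 0, 0.14],
    [0.5, 0, 0, 0, 0, 0, 0.14],
    [0, 0, 0, 0, 0, 0, 0],
    [0, 0, 0, 0, 0, 0, 0],
    [0, 0, 0, 0, 0, 0, 0],
  ],
)

```text
time_s: 6.8
tool_pos: [501.0, -185.3, 25.6]
ee_rot: [0.597, 0.803, -0.0, -0.0]
wrist_force: [0.3, 0.1, 0.0]
width: 23.1
grasp_force: 30.1
```

Call:
servo_tool(
  moves=[
    [0, 0, 0, 0, 0, 0, 0],
    [0, 0, 0, 0, 0, 0, 0],
    [0, 0, 0, 0, 0, 0, 0],
    [0, 0, 0, 0, 0, 0, 0],
    [0, 0, 0, 0.01, 0, 0, 0],
    [0, 0, 0, 0.01, 0, 0, 0],
    [0, 0, 0, 0, 0, 0, 0],
    [0, 0, 0, 0, 0, 0, 0],
  ],
)

```text
time_s: 7.6
tool_pos: [501.2, -185.5, 46.2]
ee_rot: [0.595, 0.803, 0.0, 0.0]
wrist_force: [-0.1, -0.4, -0.7]
width: 22.8
grasp_force: 30.0
```

Call:
servo_tool(
  moves=[
    [0, 0, 0, 0.03, 0, 0, 0],
    [0, 0.016, 0.038, 0.025, 0, 0, 0],
    [0, 0.017, 0.038, 0.017, 0, 0, 0],
    [0, 0.017, 0.038, 0, 0, 0, 0],
    [0, 0.017, 0.038, 0, 0, 0, 0],
    [0, 0.017, 0.038, 0, 0, 0, 0],
    [0, 0.017, 0.0385, 0, 0, 0, 0],
    [0, 0, 0, 0, 0, 0, 0],
  ],
)

```text
time_s: 8.4
tool_pos: [602.7, 47.3, 117.2]
ee_rot: [0.594, 0.805, 0.0, -0.0]
wrist_force: [-0.4, -0.2, -1.4]
width: 23.2
grasp_force: 30.0
```

Run:
```python
from h import *
print(status.get_obs()['tool_pos'])
a=snap('top');b=snap('side','s2.png')
def cr(im,u,v,r=30,s=380): return cv2.resize(im[v-r:v+r,u-r:u+r,::-1],(s,s),interpolation=cv2.INTER_CUBIC)
cv2.imwrite('pics/lens1.png',np.hstack([cr(a,246,150),cr(b,234,190)]))
for t in('cell','lens_mid'): 
  for c in('top','side'): print(t,c,[(np.round(d['at'],1).tolist(),round(d['score'],2)) for d in vision.place_of(c,t)][:3])
```

```text
[602.74387963  47.25822886 117.22006396]
cell top []
cell side [([603.7, 40.8, 77.1], 0.68)]
lens_mid top []
lens_mid side [([605.6, 45.9, 102.8], 0.78)]
```

View pics/lens1.png

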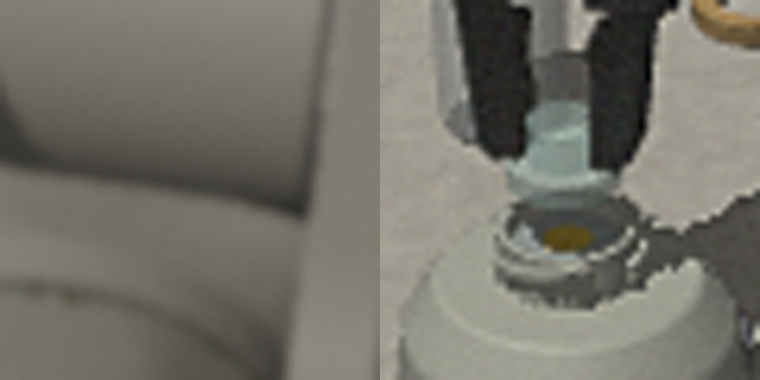

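Call:
servo_tool(
  moves=[
    [0, 0, -0.002, 0, 0, 0, 0],
    [0, 0, -0.002, 0, 0, 0, 0],
    [0, 0, 0, 0, 0, 0, 0],
    [0, 0, 0, 0, 0, 0, 0],
    [0, 0, 0, 0, 0, 0, 0],
    [0, 0, 0, 0, 0, 0, 0],
    [0, 0, 0, 0, 0, 0, 0],
    [0, 0, 0, 0, 0, 0, 0],
  ],
)

```text
time_s: 9.5
tool_pos: [602.0, 39.2, 117.7]
ee_rot: [0.595, 0.803, -0.0, -0.0]
wrist_force: [0.3, -0.1, -0.8]
width: 22.7
grasp_force: 30.0
```

Run:
```python
from h import *
p=status.get_obs()['tool_pos'];print(p)
b=snap('side','s3.png');S=10;u0,v0=208,165
im=cv2.resize(b[v0:v0+60,u0:u0+60,::-1],None,fx=S,fy=S,interpolation=cv2.INTER_CUBIC)
def circ(im,c,r,col,off):
    t=np.linspace(0,2*np.pi,90)
    q=np.array([proj('side',[c[0]+r*np.cos(x),c[1]+r*np.sin(x),c[2]]) for x in t])+off
    cv2.polylines(im,[((q-[u0,v0]+.5)*S).astype(int)],True,col,1)
zb=p[2]-25.7
for z in(zb,zb+9): circ(im,[p[0],p[1],z],18.5,(0,0,255),0)
circ(im,[602,43,76],22.5,(0,255,0),0); circ(im,[602,43,76],19.7,(255,255,0),0)
cv2.imwrite('pics/ov.png',im)
l=[];
for k in range(6):
  vision.camera('side')
  for t in('cell','lens_mid'): l+=[(t,np.round(d['at'],1).tolist()) for d in vision.place_of('side',t)[:1]]
print(l)
print(proj('side',[602,43,76]),proj('side',[607,43,76]),proj('side',[602,48,76]))
```

```text
[602.01058484  39.16664674 117.70510192]
[('cell', [604.7, 40.0, 78.7]), ('lens_mid', [604.8, 43.8, 103.2]), ('cell', [603.0, 40.2, 76.3]), ('lens_mid', [604.7, 41.0, 99.1]), ('cell', [604.3, 39.6, 77.3]), ('cell', [604.8, 41.2, 80.7]), ('lens_mid', [603.5, 41.4, 103.9]), ('cell', [604.3, 39.8, 75.4]), ('lens_mid', [603.1, 39.2, 101.0]), ('cell', [603.3, 39.8, 78.6]), ('lens_mid', [604.1, 37.4, 104.2])]
[233.14087842 194.09977702] [231.11049332 193.43815706] [231.77051336 195.21584696]
```

View pics/ov.png

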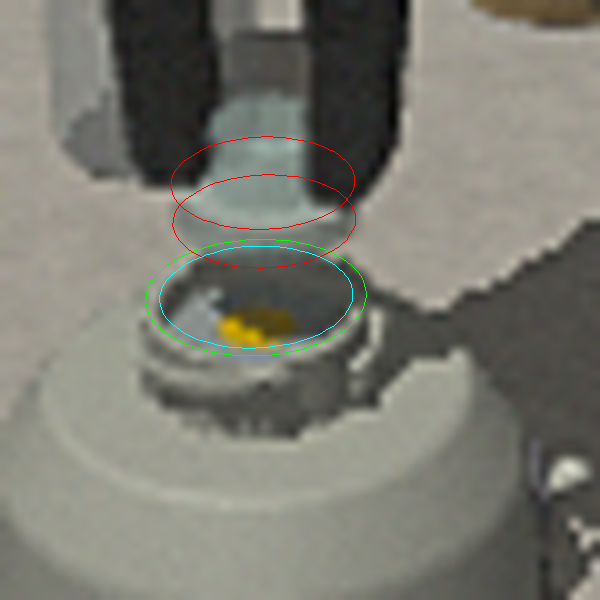

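Call:
servo_tool(
  moves=[
    [0, -0.0005, 0.002, -0.003, 0, 0, 0],
    [0, 0, 0.002, -0.003, 0, 0, 0],
    [0, 0, 0, -0.003, 0, 0, 0],
    [0, 0, 0, -0.003, 0, 0, 0],
    [0, 0, 0, -0.0015, 0, 0, 0],
    [0, 0, 0, 0, 0, 0, 0],
    [0, 0, 0, 0, 0, 0, 0],
    [0, 0, 0, 0, 0, 0, 0],
  ],
)

```text
time_s: 11.25
tool_pos: [601.6, 43.1, 104.4]
ee_rot: [0.596, 0.803, 0.0, 0.0]
wrist_force: [-0.7, -0.6, -0.7]
width: 22.9
grasp_force: 30.0
```

```bash
cat > ov.py <<'E'
from h import *
import sys
p=status.get_obs()['tool_pos'];print(p)
b=snap('side');S=12;u0,v0=208,165
im=cv2.resize(b[v0:v0+50,u0:u0+50,::-1],None,fx=S,fy=S,interpolation=cv2.INTER_CUBIC)
im2=im.copy()
def circ(im,c,r,col,off):
    t=np.linspace(0,2*np.pi,90)
    q=np.array([proj('side',[c[0]+r*np.cos(x),c[1]+r*np.sin(x),c[2]]) for x in t])+off
    cv2.polylines(im,[((q-[u0,v0]+.5)*S).astype(int)],True,col,1)
zb=p[2]-25.7
for z in(zb,zb+9): circ(im2,[p[0],p[1],z],18.5,(0,0,255),0)
circ(im2,[p[0],p[1],76],22.5,(0,255,0),0)
circ(im2,[p[0],p[1],58],22.5,(255,255,0),0)
cv2.imwrite('pics/'+sys.argv[1],cv2.resize(np.hstack([im[120:],im2[120:]]),(800,320)) if 0 else im2)
E
python3 ov.py ov2.png
```

```text
[601.63268448  43.05592539 104.38539895]
```

View pics/ov2.png

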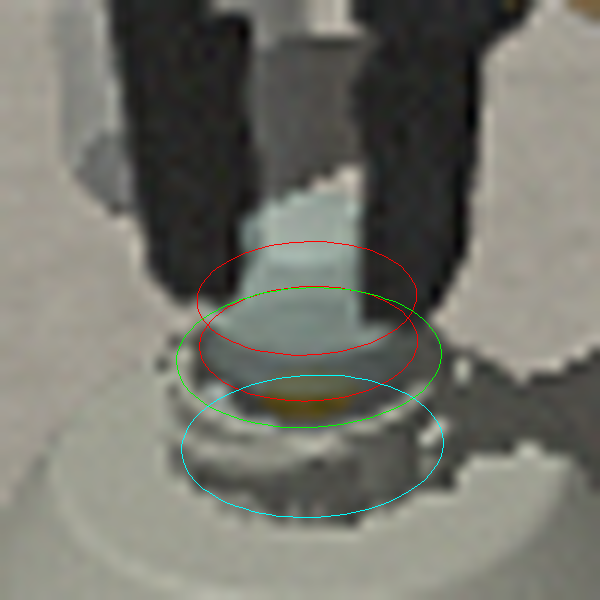

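Lens outline (~197–417 px) and rim (~172–440) agree with the overlay to within about half a pixel, so I'll lower it slowly and go by the force.

Call:
servo_tool(
  moves=[
    [0, 0, 0, -0.001, 0, 0, 0],
    [0, 0, 0, -0.001, 0, 0, 0],
    [0, 0, 0, -0.001, 0, 0, 0],
    [0, 0, 0, -0.001, 0, 0, 0],
    [0, 0, 0, 0, 0, 0, 0],
    [0, 0, 0, 0, 0, 0, 0],
    [0, 0, 0, 0, 0, 0, 0],
    [0, 0, 0, 0, 0, 0, 0],
  ],
)

```text
time_s: 12.1
tool_pos: [601.6, 43.4, 100.8]
ee_rot: [0.595, 0.803, 0.0, 0.0]
wrist_force: [-1.9, 2.1, 4.3]
width: 22.4
grasp_force: 30.0
```

```bash
python3 -c "
from h import *
s=status.get_obs()
for k in('time_s','tool_pos','wrist_force','ft_torque'):print(k,s[k])"
```

```text
time_s 12.1
tool_pos [601.63125305  43.39121679 100.75863382]
wrist_force [-1.91212163  2.10125913  4.34812878]
ft_torque [ 0.26579469  0.22100111 -0.0272958 ]
```

Contact with an inward push towards (-x,+y), which matches my pixel estimate. I'll shift that way.

Call:
servo_tool(
  moves=[
    [0, -0.0004, 0.0004, 0, 0, 0, 0],
    [0, -0.0004, 0.0004, 0, 0, 0, 0],
    [0, -0.0004, 0.0004, 0, 0, 0, 0],
    [0, 0, 0, -0.0005, 0, 0, 0],
    [0, 0, 0, -0.0005, 0, 0, 0],
    [0, 0, 0, 0, 0, 0, 0],
    [0, 0, 0, 0, 0, 0, 0],
    [0, 0, 0, 0, 0, 0, 0],
  ],
)

```text
time_s: 12.9
tool_pos: [600.2, 44.3, 99.0]
ee_rot: [0.596, 0.803, -0.0, -0.0]
wrist_force: [1.2, 0.7, -0.3]
width: 22.8
grasp_force: 30.0
```

```bash
python3 -c "
from h import *
s=status.get_obs()
for k in('time_s','tool_pos','wrist_force','ft_torque'):print(k,s[k])"
```

```text
time_s 12.9
tool_pos [600.21348217  44.31235248  99.00689376]
wrist_force [ 1.2076798   0.74870605 -0.30065698]
ft_torque [ 0.07452415 -0.218437   -0.02370344]
```

It dropped in. Now down to the seat.

Call:
servo_tool(
  moves=[
    [0, 0.0002, 0.0001, -0.0005, 0, 0, 0],
    [0, 0, 0, -0.0005, 0, 0, 0],
    [0, 0, 0, -0.0005, 0, 0, 0],
    [0, 0, 0, -0.0005, 0, 0, 0],
    [0, 0, 0, 0, 0, 0, 0],
    [0, 0, 0, 0, 0, 0, 0],
    [0, 0, 0, 0, 0, 0, 0],
    [0, 0, 0, 0, 0, 0, 0],
  ],
)

```text
time_s: 13.7
tool_pos: [600.5, 44.4, 97.2]
ee_rot: [0.596, 0.803, -0.0, 0.0]
wrist_force: [0.6, -0.5, -0.7]
width: 22.7
grasp_force: 30.0
```

Call:
servo_tool(
  moves=[
    [0, 0, 0, -0.0005, 0, 0, 0],
    [0, 0, 0, -0.0005, 0, 0, 0],
    [0, 0, 0, -0.0005, 0, 0, 0],
    [0, 0, 0, -0.0005, 0, 0, 0],
    [0, 0, 0, -0.0005, 0, 0, 0],
    [0, 0, 0, 0, 0, 0, 0],
    [0, 0, 0, 0, 0, 0, 0],
    [0, 0, 0, 0, 0, 0, 0],
  ],
)

```text
time_s: 14.5
tool_pos: [600.6, 44.4, 95.3]
ee_rot: [0.595, 0.803, 0.0, 0.0]
wrist_force: [-3.4, -0.0, 5.4]
width: 22.8
grasp_force: 30.0
```

The seat reaches 5.4 N at about 6.1 mm depth. Releasing the lens and lifting off.

Call:
servo_tool(
  moves=[
    [0.45, 0, 0, 0, 0, 0, 0],
    [0.45, 0, 0, 0, 0, 0, 0],
    [0.45, 0, 0, 0, 0, 0, 0],
    [0.5, 0, 0, 0.01, 0, 0, 0],
    [0.7, 0, 0, 0.03, 0, 0, 0],
    [0.7, -0.01, 0.02, 0.02, 0, 0, 0],
    [0.7, -0.025, 0.04, 0, 0, 0, 0],
    [0.7, -0.025, 0.04, 0, 0, 0, 0],
  ],
)

```text
time_s: 15.3
tool_pos: [540.2, 145.1, 156.0]
ee_rot: [0.596, 0.803, 0.001, 0.001]
wrist_force: [0.1, 0.3, -0.6]
width: 61.5
grasp_force: 0.0
```

Call:
servo_tool(
  moves=[
    [0.75, -0.02, 0.04, 0, 0, 0, 0],
    [0.75, -0.017, 0.038, -0.01, 0, 0, 0],
    [0.75, 0, 0, -0.03, 0, 0, 0],
    [0.75, 0, 0, -0.03, 0, 0, 0],
    [0.75, 0, 0, -0.02, 0, 0, 0],
    [0.75, 0, 0, 0, 0, 0, 0],
    [0.75, 0, 0, 0, 0, 0, 0],
    [0.75, 0, 0, 0, 0, 0, 0],
  ],
)

```text
time_s: 16.1
tool_pos: [504.4, 222.5, 66.3]
ee_rot: [0.596, 0.803, 0.001, 0.001]
wrist_force: [0.4, -0.4, 0.1]
width: 65.9
grasp_force: 0.0
```

Run:
```python
from h import *
b=snap('side');a=snap('top')
def cr(im,u,v,r=30,s=400): return cv2.resize(im[v-r:v+r,u-r:u+r,::-1],(s,s),interpolation=cv2.INTER_CUBIC)
cv2.imwrite('pics/lens2.png',np.hstack([cr(b,232,195),cr(b,225,280)]))
print(status.get_obs()['tool_pos'])
for t in('cell','lens_mid','ring_mid','lug'): 
  for c in('top','side'): print(t,c,[(np.round(d['at'],1).tolist(),round(d['score'],2)) for d in vision.place_of(c,t)][:2])
```

```text
[504.14122296 222.48578874  65.99858897]
cell top []
cell side []
lens_mid top [([599.9, 41.5, 83.6], 0.51)]
lens_mid side []
ring_mid top [([505.1, 223.1, 17.1], 0.5)]
ring_mid side [([507.6, 219.8, 17.8], 0.88), ([395.4, -13.9, -7.1], 0.38)]
lug top [([738.9, -116.9, 5.9], 0.67), ([525.8, 228.4, 5.9], 0.65)]
lug side [([528.7, 227.3, 1.0], 0.6)]
```

View pics/lens2.png

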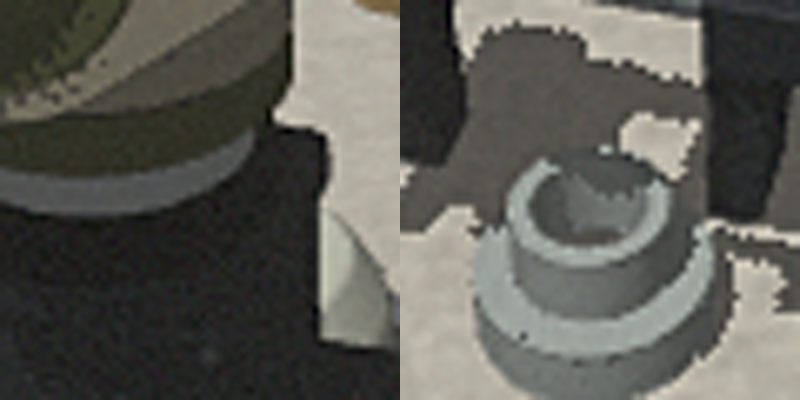

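The ring sits centred between the fingers. The top camera puts the lens at z≈83.6 (82.4 expected), so it is seated. I'll descend, grip, then regrasp turned 90° to centre the ring.

Call:
servo_tool(
  moves=[
    [0.75, 0, 0, -0.015, 0, 0, 0],
    [0.75, 0, 0, -0.0155, 0, 0, 0],
    [0.3, 0, 0, 0, 0, 0, 0],
    [0.3, 0, 0, 0, 0, 0, 0],
    [0.3, 0, 0, 0, 0, 0, 0],
    [0.3, 0, 0, 0, 0, 0, 0],
    [0.3, 0, 0, 0, 0, 0, 0],
    [0.3, 0, 0, 0, 0, 0, 0],
  ],
)

```text
time_s: 17.4
tool_pos: [503.9, 222.5, 35.0]
ee_rot: [0.596, 0.803, 0.0, 0.0]
wrist_force: [-1.1, -0.6, 6.7]
width: 39.6
grasp_force: 30.0
```

Call:
servo_tool(
  moves=[
    [0.7, 0, 0, 0, 0, 0, 0],
    [0.7, 0, 0, 0, 0, 0, 0],
    [0.7, 0, 0, 0, 0, 0, 0],
    [0.7, 0, 0, 0, 0, 0, 0.14],
    [0.7, 0, 0, 0, 0, 0, 0.14],
    [0.7, 0, 0, 0, 0, 0, 0.14],
    [0.7, 0, 0, 0, 0, 0, 0.14],
    [0.7, 0, 0, 0, 0, 0, 0.14],
  ],
)

```text
time_s: 18.2
tool_pos: [503.4, 222.4, 34.1]
ee_rot: [0.281, 0.96, -0.0, -0.0]
wrist_force: [0.3, -0.3, -0.3]
width: 61.8
grasp_force: 0.0
```

Call:
servo_tool(
  moves=[
    [0.7, 0, 0, 0, 0, 0, 0.14],
    [0.7, 0, 0, 0, 0, 0, 0.14],
    [0.7, 0, 0, 0, 0, 0, 0.14],
    [0.7, 0, 0, 0, 0, 0, 0.14],
    [0.7, 0, 0, 0, 0, 0, 0.14],
    [0.7, 0, 0, 0, 0, 0, 0.14],
    [0.3, 0, 0, 0, 0, 0, 0],
    [0.3, 0, 0, 0, 0, 0, 0],
  ],
)

```text
time_s: 19.0
tool_pos: [503.5, 222.4, 34.1]
ee_rot: [-0.13, 0.992, -0.0, -0.0]
wrist_force: [-0.5, -0.0, -0.6]
width: 47.9
grasp_force: 0.0
```

Call:
servo_tool(
  moves=[
    [0.3, 0, 0, 0, 0, 0, 0],
    [0.3, 0, 0, 0, 0, 0, 0],
    [0.3, 0, 0, 0, 0, 0, 0],
    [0.3, 0, 0, 0, 0, 0, 0],
    [0.3, 0, 0, 0, 0, 0, 0],
    [0.3, 0, 0, 0.01, 0, 0, 0],
    [0.3, 0, 0, 0.02, 0, 0, 0],
    [0.3, 0, 0, 0, 0, 0, 0],
  ],
)

```text
time_s: 19.8
tool_pos: [504.8, 222.7, 66.8]
ee_rot: [-0.132, 0.991, 0.0, 0.002]
wrist_force: [0.6, -0.3, -1.1]
width: 39.4
grasp_force: 30.0
```

Call:
servo_tool(
  moves=[
    [0.3, 0, 0, 0.04, 0, 0, 0.06],
    [0.3, 0.014, -0.026, 0.035, 0, 0, 0.06],
    [0.3, 0.015, -0.028, 0.006, 0, 0, 0.06],
    [0.3, 0.017, -0.031, 0, 0, 0, 0.06],
    [0.3, 0.017, -0.031, 0, 0, 0, 0.06],
    [0.3, 0.017, -0.031, 0, 0, 0, 0.06],
    [0.3, 0.017, -0.031, 0, 0, 0, 0.02],
    [0.3, 0, 0, 0, 0, 0, 0],
  ],
)

```text
time_s: 20.6
tool_pos: [601.8, 40.9, 144.6]
ee_rot: [-0.315, 0.949, -0.0, 0.0]
wrist_force: [0.2, 0.3, -0.7]
width: 39.2
grasp_force: 30.0
```

Call:
servo_tool(
  moves=[
    [0.3, 0, 0, 0, 0, 0, 0],
    [0.3, 0, 0, 0, 0, 0, 0],
    [0.3, 0, 0, 0, 0, 0, 0],
    [0.3, 0, 0, 0, 0, 0, 0],
    [0.3, 0, 0, -0.01, 0, 0, 0],
    [0.3, 0, 0, 0, 0, 0, 0],
    [0.3, 0, 0, 0, 0, 0, 0],
    [0.3, 0, 0, 0, 0, 0, 0],
  ],
)

```text
time_s: 21.4
tool_pos: [600.6, 44.4, 135.2]
ee_rot: [-0.317, 0.949, -0.0, 0.0]
wrist_force: [-1.2, 0.7, -0.3]
width: 39.1
grasp_force: 30.0
```

Run:
```python
from h import *
s=status.get_obs();p=s['tool_pos'];print(p,s['joints'],s['ee_rot'],s['wrist_force'],s['ft_torque'])
b=snap('side');r=32;u,v=232,182
im=b[v-r:v+r,u-r:u+r,::-1]
cv2.imwrite('pics/ring1.png',cv2.resize(im,(580,580),interpolation=cv2.INTER_CUBIC))
for k in range(2):
  vision.camera('side')
  for t in('cell','lens_mid','ring_mid','lug','gap'): print(t,[(np.round(d['at'],1).tolist(),round(d['score'],2)) for d in vision.place_of('side',t)][:2])
```

```text
[600.55814645  44.40202252 135.2440431 ] [-1.20537721e-01  5.88302660e-01  1.40134296e+00 -2.53317095e-05
  1.15187664e+00 -2.33549986e+00] [-3.16547930e-01  9.48576516e-01 -2.55313714e-05  2.68501627e-05] [-1.17933044  0.71978268 -0.2578243 ] [ 0.12999927 -0.11623128 -0.03819171]
cell [([603.6, 42.8, 76.0], 0.62)]
lens_mid [([602.1, 44.1, 81.4], 0.46), ([602.4, 42.2, 73.6], 0.33)]
ring_mid [([601.3, 43.6, 118.2], 0.89)]
lug [([622.6, 60.6, 102.0], 0.91), ([618.4, 56.3, 80.4], 0.33)]
gap [([621.8, 58.3, 76.3], 0.7), ([603.5, 46.5, 78.2], 0.38)]
cell [([600.5, 41.1, 78.6], 0.69), ([395.2, -12.8, -4.9], 0.45)]
lens_mid [([604.5, 47.8, 83.2], 0.49)]
ring_mid [([600.8, 44.7, 122.0], 0.8)]
lug []
gap [([622.3, 56.8, 77.6], 0.79)]
```

View pics/ring1.png

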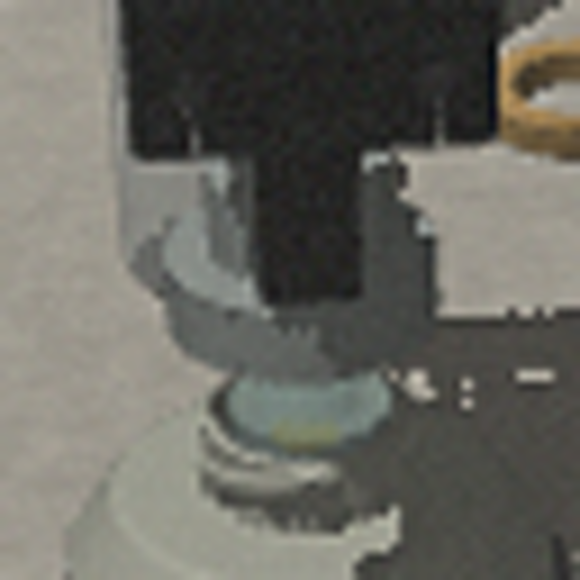

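The lens is flat in its cell and the lug (623,61) is in line with the gap (622,58). Lowering.

Call:
servo_tool(
  moves=[
    [0.3, 0, 0, -0.007, 0, 0, 0],
    [0.3, 0, 0, -0.007, 0, 0, 0],
    [0.3, 0, 0, -0.007, 0, 0, 0],
    [0.3, 0, 0, -0.002, 0, 0, 0],
    [0.3, 0, 0, -0.001, 0, 0, 0],
    [0.3, 0, 0, -0.001, 0, 0, 0],
    [0.3, 0, 0, 0, 0, 0, 0],
    [0.3, 0, 0, 0, 0, 0, 0],
  ],
)

```text
time_s: 22.85
tool_pos: [600.6, 44.4, 110.4]
ee_rot: [-0.317, 0.949, -0.0, 0.0]
wrist_force: [0.0, 0.4, -1.1]
width: 39.2
grasp_force: 30.0
```

Call:
servo_tool(
  moves=[
    [0.3, 0, 0, -0.001, 0, 0, 0],
    [0.3, 0, 0, -0.001, 0, 0, 0],
    [0.3, 0, 0, -0.001, 0, 0, 0],
    [0.3, 0, 0, 0, 0, 0, 0],
    [0.3, 0, 0, 0, 0, 0, 0],
    [0.3, 0, 0, 0, 0, 0, 0],
    [0.3, 0, 0, 0, 0, 0, 0],
    [0.3, 0, 0, 0, 0, 0, 0],
  ],
)

```text
time_s: 23.65
tool_pos: [600.5, 44.4, 107.2]
ee_rot: [-0.317, 0.949, -0.0, 0.0]
wrist_force: [-0.6, -0.6, -0.8]
width: 39.2
grasp_force: 30.0
```

Call:
servo_tool(
  moves=[
    [0.3, 0, 0, -0.001, 0, 0, 0],
    [0.3, 0, 0, -0.001, 0, 0, 0],
    [0.3, 0, 0, -0.001, 0, 0, 0],
    [0.3, 0, 0, -0.001, 0, 0, 0],
    [0.3, 0, 0, -0.001, 0, 0, 0],
    [0.3, 0, 0, 0, 0, 0, 0],
    [0.3, 0, 0, 0, 0, 0, 0],
    [0.3, 0, 0, 0, 0, 0, 0],
  ],
)

```text
time_s: 24.45
tool_pos: [600.6, 44.4, 102.3]
ee_rot: [-0.317, 0.949, -0.0, 0.0]
wrist_force: [1.1, -0.7, -0.7]
width: 39.4
grasp_force: 30.0
```

Call:
servo_tool(
  moves=[
    [0.3, 0, 0, -0.0005, 0, 0, 0],
    [0.3, 0, 0, -0.0005, 0, 0, 0],
    [0.3, 0, 0, -0.0005, 0, 0, 0],
    [0.3, 0, 0, -0.0005, 0, 0, 0],
    [0.3, 0, 0, -0.0005, 0, 0, 0],
    [0.3, 0, 0, 0, 0, 0, 0],
    [0.3, 0, 0, 0, 0, 0, 0],
    [0.3, 0, 0, 0, 0, 0, 0],
  ],
)

```text
time_s: 25.25
tool_pos: [600.6, 44.4, 99.7]
ee_rot: [-0.317, 0.949, -0.0, 0.0]
wrist_force: [0.7, 0.2, -0.6]
width: 39.6
grasp_force: 30.0
```

Call:
servo_tool(
  moves=[
    [0.3, 0, 0, -0.0004, 0, 0, 0],
    [0.3, 0, 0, -0.0004, 0, 0, 0],
    [0.3, 0, 0, 0, 0, 0, 0],
    [0.3, 0, 0, 0, 0, 0, 0],
    [0.3, 0, 0, 0, 0, 0, 0],
    [0.3, 0, 0, 0, 0, 0, 0],
    [0.3, 0, 0, 0, 0, 0, 0],
    [0.3, 0, 0, 0, 0, 0, 0],
  ],
)

```text
time_s: 26.05
tool_pos: [600.6, 44.4, 99.0]
ee_rot: [-0.317, 0.949, -0.0, 0.0]
wrist_force: [0.4, 0.3, 2.9]
width: 39.6
grasp_force: 30.0
```

```bash
cat > st.py <<'E'
from h import *
s=status.get_obs();q=s['ee_rot']
print(s['time_s'],s['tool_pos'].round(2),'F',s['wrist_force'].round(2),'T',s['ft_torque'].round(3),'yaw',np.degrees(2*np.arctan2(q[1],q[0])).round(2),s['joints'].round(2)[-1])
E
python3 st.py
```

```text
26.05 [600.56  44.41  99.01] F [0.4  0.26 2.89] T [ 0.13   0.047 -0.045] yaw 216.91 -2.34
```

Light shoulder contact at z≈99.1. Turning clockwise now.

Call:
servo_tool(
  moves=[
    [0.3, 0, 0, 0, 0, 0, -0.1],
    [0.3, 0, 0, 0, 0, 0, -0.1],
    [0.3, 0, 0, 0, 0, 0, -0.1],
    [0.3, 0, 0, 0, 0, 0, -0.1],
    [0.3, 0, 0, 0, 0, 0, -0.1],
    [0.3, 0, 0, 0, 0, 0, -0.1],
    [0.3, 0, 0, 0, 0, 0, -0.1],
    [0.3, 0, 0, 0, 0, 0, 0],
  ],
)

```text
time_s: 26.85
tool_pos: [600.7, 44.4, 99.1]
ee_rot: [0.028, 1.0, -0.0, 0.0]
wrist_force: [-0.8, 0.5, 3.1]
width: 39.4
grasp_force: 30.0
```

```bash
python3 st.py
```

```text
26.85 [600.72  44.37  99.06] F [-0.78  0.48  3.12] T [ 0.054 -0.222 -0.   ] yaw 176.75 -1.63
```

Call:
servo_tool(
  moves=[
    [0.3, 0, 0, 0, 0, 0, -0.06],
    [0.3, 0, 0, 0, 0, 0, -0.06],
    [0.3, 0, 0, 0, 0, 0, -0.06],
    [0.3, 0, 0, 0, 0, 0, 0],
    [0.3, 0, 0, 0, 0, 0, 0],
    [0.3, 0, 0, 0, 0, 0, 0],
    [0.3, 0, 0, 0, 0, 0, 0],
    [0.3, 0, 0, 0, 0, 0, 0],
  ],
)

```text
time_s: 27.65
tool_pos: [600.6, 44.4, 99.0]
ee_rot: [0.117, 0.993, -0.0, 0.0]
wrist_force: [0.2, 0.8, 3.5]
width: 39.7
grasp_force: 30.0
```

```bash
python3 st.py
```

```text
27.65 [600.64  44.37  99.  ] F [0.21 0.8  3.5 ] T [ 0.017 -0.36   0.001] yaw 166.53 -1.46
```

Call:
servo_tool(
  moves=[
    [0.3, 0, 0, 0, 0, 0, -0.05],
    [0.3, 0, 0, 0, 0, 0, -0.05],
    [0.3, 0, 0, 0, 0, 0, 0],
    [0.3, 0, 0, 0, 0, 0, 0],
    [0.3, 0, 0, 0, 0, 0, 0],
    [0.3, 0, 0, 0, 0, 0, 0],
    [0.3, 0, 0, 0, 0, 0, 0],
    [0.3, 0, 0, 0, 0, 0, 0],
  ],
)

```text
time_s: 28.45
tool_pos: [600.5, 44.4, 98.9]
ee_rot: [0.167, 0.986, -0.0, 0.0]
wrist_force: [-0.4, -0.6, 4.4]
width: 39.3
grasp_force: 30.0
```

```bash
python3 st.py
```

```text
28.45 [600.53  44.41  98.93] F [-0.37 -0.62  4.41] T [ 0.057 -0.167 -0.054] yaw 160.77 -1.36
```

Call:
servo_tool(
  moves=[
    [0.3, 0, 0, 0, 0, 0, -0.05],
    [0.3, 0, 0, 0, 0, 0, -0.05],
    [0.3, 0, 0, 0, 0, 0, 0],
    [0.3, 0, 0, 0, 0, 0, 0],
    [0.3, 0, 0, 0, 0, 0, 0],
    [0.3, 0, 0, 0, 0, 0, 0],
    [0.3, 0, 0, 0, 0, 0, 0],
    [0.3, 0, 0, 0, 0, 0, 0],
  ],
)

```text
time_s: 29.25
tool_pos: [600.5, 44.4, 98.9]
ee_rot: [0.216, 0.976, 0.0, 0.0]
wrist_force: [-0.3, 0.9, 4.1]
width: 39.6
grasp_force: 30.0
```

```bash
python3 st.py
```

```text
29.25 [600.53  44.39  98.95] F [-0.27  0.94  4.12] T [ 0.077 -0.128 -0.041] yaw 155.04 -1.26
```

Call:
servo_tool(
  moves=[
    [0.3, 0, 0, 0, 0, 0, -0.05],
    [0.3, 0, 0, 0, 0, 0, -0.03],
    [0.3, 0, 0, 0, 0, 0, 0],
    [0.3, 0, 0, 0, 0, 0, 0],
    [0.3, 0, 0, 0, 0, 0, 0],
    [0.3, 0, 0, 0, 0, 0, 0],
    [0.3, 0, 0, 0, 0, 0, 0],
    [0.3, 0, 0, 0, 0, 0, 0],
  ],
)

```text
time_s: 30.05
tool_pos: [600.5, 44.4, 98.9]
ee_rot: [0.255, 0.967, 0.0, -0.0]
wrist_force: [0.3, 0.3, 2.8]
width: 39.3
grasp_force: 30.0
```

```bash
python3 st.py
```

```text
30.05 [600.52  44.44  98.88] F [0.3  0.3  2.81] T [ 0.181 -0.285 -0.027] yaw 150.45 -1.18
```

Call:
servo_tool(
  moves=[
    [0.3, 0, 0, 0, 0, 0, -0.04],
    [0.3, 0, 0, 0, 0, 0, 0],
    [0.3, 0, 0, 0, 0, 0, 0],
    [0.3, 0, 0, 0, 0, 0, 0],
    [0.3, 0, 0, 0, 0, 0, 0],
    [0.3, 0, 0, 0, 0, 0, 0],
    [0.3, 0, 0, 0, 0, 0, 0],
    [0.3, 0, 0, 0, 0, 0, 0],
  ],
)

```text
time_s: 30.85
tool_pos: [600.5, 44.5, 98.9]
ee_rot: [0.274, 0.962, 0.0, -0.0]
wrist_force: [2.0, 1.7, 2.2]
width: 39.4
grasp_force: 30.0
```

```bash
python3 st.py
```

```text
30.85 [600.52  44.46  98.89] F [1.98 1.7  2.19] T [ 0.306 -0.333  0.002] yaw 148.16 -1.14
```

Call:
servo_tool(
  moves=[
    [0.3, 0, 0, -0.0001, 0, 0, -0.03],
    [0.3, 0, 0, 0, 0, 0, -0.02],
    [0.3, 0, 0, 0, 0, 0, 0],
    [0.3, 0, 0, 0, 0, 0, 0],
    [0.3, 0, 0, 0, 0, 0, 0],
    [0.3, 0, 0, 0, 0, 0, 0],
    [0.3, 0, 0, 0, 0, 0, 0],
    [0.3, 0, 0, 0, 0, 0, 0],
  ],
)

```text
time_s: 31.65
tool_pos: [600.5, 44.5, 98.8]
ee_rot: [0.298, 0.954, -0.0, -0.0]
wrist_force: [0.7, 3.3, 1.8]
width: 39.3
grasp_force: 30.0
```

```bash
python3 st.py
```

```text
31.65 [600.47  44.45  98.77] F [0.74 3.28 1.79] T [ 0.404 -0.307  0.059] yaw 145.29 -1.09
```

Call:
servo_tool(
  moves=[
    [0.3, 0, 0, -0.0001, 0, 0, -0.03],
    [0.3, 0, 0, 0, 0, 0, 0],
    [0.3, 0, 0, 0, 0, 0, 0],
    [0.3, 0, 0, 0, 0, 0, 0],
    [0.3, 0, 0, 0, 0, 0, 0],
    [0.3, 0, 0, 0, 0, 0, 0],
    [0.3, 0, 0, 0, 0, 0, 0],
    [0.3, 0, 0, 0, 0, 0, 0],
  ],
)

```text
time_s: 32.45
tool_pos: [600.5, 44.4, 98.7]
ee_rot: [0.313, 0.95, -0.0, -0.0]
wrist_force: [-0.9, 1.3, 1.5]
width: 39.5
grasp_force: 30.0
```

```bash
python3 st.py
```

```text
32.45 [600.46  44.44  98.71] F [-0.88  1.32  1.55] T [ 0.368 -0.178  0.035] yaw 143.57 -1.06
```

Call:
servo_tool(
  moves=[
    [0.3, 0, 0, -0.0001, 0, 0, -0.03],
    [0.3, 0, 0, 0, 0, 0, 0],
    [0.3, 0, 0, 0, 0, 0, 0],
    [0.3, 0, 0, 0, 0, 0, 0],
    [0.3, 0, 0, 0, 0, 0, 0],
    [0.3, 0, 0, 0, 0, 0, 0],
    [0.3, 0, 0, 0, 0, 0, 0],
    [0.3, 0, 0, 0, 0, 0, 0],
  ],
)

```text
time_s: 33.25
tool_pos: [600.5, 44.4, 98.6]
ee_rot: [0.327, 0.945, -0.0, -0.0]
wrist_force: [-1.1, 2.1, 1.6]
width: 39.6
grasp_force: 30.0
```

```bash
python3 st.py
```

```text
33.25 [600.49  44.37  98.62] F [-1.08  2.05  1.64] T [0.33 0.04 0.03] yaw 141.85 -1.03
```

```bash
cat > avg.py <<'E'
from h import *
L=[]
for k in range(14):
    vision.camera('side');s=status.get_obs();L.append(np.r_[s['tool_pos'],s['wrist_force'],s['ft_torque']])
L=np.array(L);print(s['time_s'],L.mean(0).round(3),L.std(0).round(3))
E
python3 avg.py
```

```text
33.95 [ 6.00492e+02  4.44020e+01  9.86030e+01 -9.80000e-01  2.19200e+00
  1.91800e+00  3.44000e-01  7.00000e-03  5.20000e-02] [0.007 0.014 0.012 0.471 0.5   0.496 0.042 0.024 0.023]
```

About 0.64 mm seat squeeze (~10 N), with torque risen by 0.08 Nm and the ramps carrying the load. That's snug, so I'll let go and back off.

Call:
servo_tool(
  moves=[
    [0.65, 0, 0, 0, 0, 0, 0],
    [0.65, 0, 0, 0, 0, 0, 0],
    [0.65, 0, 0, 0, 0, 0, 0],
    [0.65, 0, 0, 0, 0, 0, 0],
    [0.65, 0, 0, 0.02, 0, 0, 0],
    [0.65, 0, 0, 0.03, 0, 0, 0],
    [0.65, -0.02, 0, 0.04, 0, 0, 0],
    [0.65, -0.04, -0.02, 0.02, 0, 0, 0],
  ],
)

```text
time_s: 34.75
tool_pos: [541.6, 25.0, 211.3]
ee_rot: [0.326, 0.945, 0.001, 0.002]
wrist_force: [-0.5, -1.9, 0.3]
width: 57.5
grasp_force: 0.0
```

Call:
servo_tool(
  moves=[
    [0.65, -0.04, -0.03, 0, 0, 0, 0],
    [0.65, -0.04, -0.03, 0, 0, 0, 0],
    [0.65, -0.03, -0.04, 0, 0, 0, 0],
    [0.65, -0.03, -0.04, 0, 0, 0, 0],
    [0.65, -0.02, -0.04, 0, 0, 0, 0],
    [0.65, 0, -0.04, 0, 0, 0, 0],
    [0.65, 0, -0.03, 0, 0, 0, 0],
    [0.65, 0, 0, 0, 0, 0, 0],
  ],
)

```text
time_s: 35.55
tool_pos: [380.2, -228.5, 208.6]
ee_rot: [0.329, 0.944, -0.0, 0.0]
wrist_force: [-0.1, -1.3, -0.4]
width: 57.2
grasp_force: 0.0
```

Run:
```python
from h import *
a=snap('top');b=snap('side')
def cr(im,u,v,r=28,s=390): return cv2.resize(im[v-r:v+r,u-r:u+r,::-1],(s,s),interpolation=cv2.INTER_CUBIC)
cv2.imwrite('pics/end.png',np.hstack([cr(a,246,158),cr(b,234,195)]))
for k in range(3):
 for c in('top','side'):
  vision.camera(c)
  for t in('ring_mid','lug'): print(c,t,[(np.round(d['at'],1).tolist(),round(d['score'],2)) for d in vision.place_of(c,t)][:1])
```

```text
top ring_mid [([598.8, 48.5, 79.2], 0.92)]
top lug [([619.1, 31.0, 69.3], 0.77)]
side ring_mid [([601.4, 44.5, 85.0], 0.75)]
side lug [([620.5, 27.1, 65.5], 0.98)]
top ring_mid [([602.6, 46.9, 82.6], 0.84)]
top lug [([618.3, 27.9, 65.8], 0.91)]
side ring_mid [([598.4, 45.3, 80.5], 0.86)]
side lug [([619.8, 29.7, 65.4], 0.87)]
top ring_mid [([602.1, 46.3, 80.5], 0.65)]
top lug [([619.9, 28.5, 64.9], 0.64)]
side ring_mid [([601.1, 42.5, 83.0], 0.74)]
side lug [([620.2, 26.8, 64.7], 0.95)]
```

View pics/end.png

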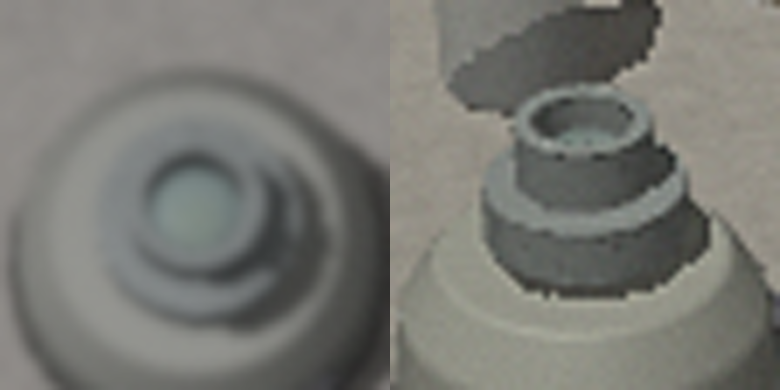

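The ring sits level, with the dome visible in its bore (crop px ~(195,200) and (580,130)). The lug moved from +38° to about -40°, so the ring turned with the gripper and did not slip. Handing in.

```bash
python3 -c "
from h import *
print(bot.hand_in())"
```

```text
the job is handed in; nothing more can be done
None
```

The lens lies on its seat and the retaining ring is turned about 75° clockwise, squeezing the seat by about 0.64 mm (around 10 N, estimated from tool height and force). I let go of the ring, touched none of the other things, and handed the job in at about 36 s; no verdict was returned.

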